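# Push a row of cartons along the feed rail to the end stop

### The job

Push the row of four small cartons in the aluminium feed rail along to the end stop as one train, until the front carton is up against the stop and all four stand touching. Push with the fingertips on the last carton only, without lifting it, without letting the row come apart and without shifting the lightly clamped stop. Leave the spare carton behind the rail with the marker on it where it is, and finish with the hand clear.

Things in the scene. Friction and masses are not known exactly. Their poses are not given: they have to be found in the camera images.
- rail: Aluminium feed rail, fixed to the bench: a flat bed 132 x 460 mm, 6 mm thick, between two low side bars, 104 mm apart inside, 12 mm thick, tops 30 mm above the bench. Origin on the bench top on the rail's centre line; its long axis is its own y, from y = -270 mm (the end with the stop) to y = +190 mm (the open end). z up. The cartons are pushed in its -y direction (to the robot's right). The bed behind the last carton is clear for 60 mm to the open end, and beyond.
- stop_face (a point): Centre line of the end stop's flat face, 26 mm above the bench; the axes are the rail's, the face looks to +y of the rail and the front carton shall rest against it. The stop is a grey face plate (96 mm wide, top 52 mm above the bench) with a dark cross bar and a black clamp knob (top 66 mm above the bench). It stands at a different place along the rail each time, 55 to 140 mm ahead of the row, and is only lightly clamped: it slips along the rail under more than about 30 N.
- carton_1: Front carton of the row, nearest the stop: plain brown, 100 mm across the rail, 55 mm along it, 40 mm high, loose, 70 to 140 g. Origin at the centre of its underside, which is 6 mm above the bench; end faces 27.5 mm before and behind it, top 46 mm above the bench. Its own x axis is turned 14 degrees clockwise (from above) from its long side, so square in the rail its yaw is 14 degrees less than the rail's.
- carton_2: The same kind of carton, second in the row, touching its neighbours. Same size, origin and axes.
- carton_3: The same kind of carton, third in the row, touching its neighbours. Same size, origin and axes.
- carton_4: The same kind of carton, last in the row, farthest from the stop. Its free face, the one to push on, lies 27.5 mm from its origin on the rail's +y side. Same size, origin and axes. The whole row slides with a push of about 1 to 6 N.
- spare_carton: A fourth carton of the same kind, standing on the bench some 45 to 80 mm beyond the rail's open end with a marker on top; not part of the row, stays where it is. 100 x 55 x 40 mm, long side roughly across the rail; origin at the centre of its underside.
- marker: Black felt marker, 140 mm long, 18 mm thick, lying on top of the spare carton (its top is 58 mm above the bench); stays there. Origin at the middle of its underside.

How it is judged:
At the end, for the whole second after the job is handed in: All four cartons lie flat and still in the rail: the first within 4 mm of the stop, the others within 5, 6 and 7 mm of their places in a closed row against it (55 mm a carton). The stop has shifted under 6 mm, the spare carton and the marker under 20 mm (y of carton_1 in the frame of stop_face below 0.0315 m and y of carton_2 in the frame of stop_face below 0.0875 m and y of carton_3 in the frame of stop_face below 0.1435 m and y of carton_4 in the frame of stop_face below 0.1995 m and z of each of carton_1, carton_2, carton_3, carton_4 in the frame of rail below 0.009 m and angle between each of carton_1, carton_2, carton_3, carton_4's own z axis and vertical below 0.05 rad and linear speed of each of carton_1, carton_2, carton_3, carton_4 below 0.01 m/s and distance of stop_face from where it was at the start of the episode below 0.006 m and distance of each of spare_carton, marker from where it was at the start of the episode below 0.02 m); the robot touches nothing.
It fails at once if a carton of the row is lifted (more than 12 mm) or tipped (z of any of carton_1, carton_2, carton_3, carton_4 in the frame of rail above 0.018 m or angle between any of carton_1, carton_2, carton_3, carton_4's own z axis and vertical above 0.25 rad).
It fails at once if the robot touches one of the three cartons before the last (contact force between any of the arm, the fingers and carton_1 above 1 N or contact force between any of the arm, the fingers and carton_2 above 1 N or contact force between any of the arm, the fingers and carton_3 above 1 N).
It fails at once if the row comes apart: a gap of more than 20 mm opens in it (distance between carton_1 and carton_2 above 0.075 m or distance between carton_2 and carton_3 above 0.075 m or distance between carton_3 and carton_4 above 0.075 m).
It fails at once if the end stop is shifted more than 6 mm (distance of stop_face from where it was at the start of the episode above 0.006 m).
It fails at once if the spare carton or the marker on it is moved more than 20 mm (distance of any of spare_carton, marker from where it was at the start of the episode above 0.02 m).
It also fails if it takes over 38 s, if anything falls off the work surface, if the arm or the gripper's body presses on something with over 40 N, if the wrist force passes 120 N, or if a joint passes its speed limit or range.

### The arm

A 6-joint arm with a two-finger parallel gripper is mounted at the origin on the work surface; the furniture and walls round the work are solid. World frame = base frame: x ahead of the robot, y to its left, z up, the work surface at z = 0. Lengths are in m, angles in rad, forces in N, time in s.
With the tool pointing down it reaches from about 0.375 to 0.9 m from the base axis. Payload 3.1 kg.
Tool frame: the origin (TCP) lies at the very end of the fingers, on their centre line; the grasp point (between the pads) lies 19 mm behind it (manip.hold_point_z is the distance from the TCP to the grasp point, in m); y points along the fingers, z is the direction in which the jaws open and shut, and the axes are right-handed (so a half turn about y gives the same grasp; the last joint's range is limited). The gripper opens to 85 mm and grips with 20 to 120 N. Pads are 22 mm wide; open, the fingers measure 114 mm over their backs; the gripper's body (76 mm by 85 mm) begins 54 mm behind the grasp point. The pads swing forward as they close: fully open they stand 13 mm farther back than shut.
Start: joints at [0.973, 0.527, 1.433, -0, 1.181, -0.178], TCP at [0.255, 0.571, 0.2] pointing down, gripper open.
Joint ranges: [-3.08, 3.08], [-0.75, 2.2], [0.22, 2.44], [-1.43, 4.57], [0, 2.65], [-2.85, 2.85]. Speed limits (rad/s): [2.79, 2.79, 3.14, 3.14, 3.14, 3.14].

### API

Orientations are given as a unit quaternion [x, y, z, w].
In Python, from station import manip, eyes, workorder gives the robot as it stands. The module is installed in compiled form; this text tells all that it offers.
- The arm moves only by the shell command python3 -m jog 'ROWS' [OPENING] [FORCE]. ROWS is JSON, a list of rows, each a list of 2 entries, a list of its own where there are three numbers: the shift along the tool's x, y, z in cm, then the turn about the tool's y in rad. A call has 1 to 20 rows; each row is the pose to reach, as a shift and turn from the pose commanded when the call began, along the tool's axes at that moment; what a row does not reach only later rows make up. A row lasts 1/12 s, in which the tool goes at most 41.7 mm and 7.16 degrees, less where a joint would pass 70% of its speed; a pose out of reach is approached as far as the arm can. A call with a gripper value outside its range is refused whole. OPENING is the finger opening in cm, from 0 to 8.54, set as the call begins (- or left out, the last holds). The fingers move at their own pace and stop on an object; FORCE is the grip in N (left out, the last holds). Time passes only in rows, so rows that repeat a pose let the fingers close. It gives the time, the measured TCP pose, the force and the opening at its end, in the units of the state.
- manip.sense(): the state, without advancing time (a new reading comes with each control period).
- eyes.snapshot(name): name is "side" or "top" or "wrist"; returns a dict with "frame" (400x640x3 uint8, red, green, blue), "vfov" (degrees; the focal length in pixels is half the picture's height over the tangent of half this angle, whatever the lens; pixels are square), "cx", "cy" (the principal point, pixels), "k1" (the pictures are not rectified: a ray, as slopes to the right and down, at radius r is drawn at 1 + k1 r^2 times it, then the intrinsics apply), "rvec" (rotation vector, rad) and "tvec" (3), from world to camera coordinates, as OpenCV has them. Camera axes: x right, y down, z forward; pixel columns grow to the right and rows downward; lengths in m; the calibration is good to about 2 mm. A picture is of the moment at which its call begins. There is no depth.
- workorder.sign_off(): hands the job in, once; it reports no verdict.
The state is a dict: "t": time; "q": joint angles; "qd": joint speeds; "tau": joint torques, N m; "tcp_pos": TCP position; "tool_rot": TCP orientation; "force": force on the tool from outside, world axes, zero at the start; "ft_torque": the same for the moment, N m; "finger_gap": opening from 0.0 (shut) to 1.0 (fully open).
Only numpy, scipy, OpenCV 4.12 (cv2) and the standard library are available. Lean on these libraries where they do the work, as an engineer would, in place of code of your own. Each camera call takes 0.05 s, during which the arm holds its last target. There are 200 camera calls.

## Working session

There is one attempt and no reset: what is moved stays moved. The work goes in short steps, Python scripts to look and compute and a shell command to move; the robot and the scene stay as the last step left them, time stands still between calls to the robot, and variables do not carry over. Pictures are saved under pics/ and viewed, about 8 in all and at most 12, crops included, and the job is handed in when it is done.

```bash
mkdir -p pics; cat > h.py <<'E'
import numpy as np, cv2
from station import manip, eyes, workorder
def snap(n,f=None):
    s=eyes.snapshot(n)
    if f: cv2.imwrite('pics/'+f,cv2.cvtColor(s['frame'],cv2.COLOR_RGB2BGR))
    return s
def ray(s,uv):
    f=200/np.tan(np.radians(s['vfov'])/2)
    d=(np.asarray(uv,float)-[s['cx'],s['cy']])/f
    r=np.linalg.norm(d); u=r
    for _ in range(20): u=r/(1+s['k1']*u*u)
    d=d*(u/r if r else 1)
    R=cv2.Rodrigues(np.asarray(s['rvec'],float))[0]
    return -R.T@np.asarray(s['tvec'],float).ravel(), R.T@np.array([d[0],d[1],1])
def onz(s,uv,z):
    c,d=ray(s,uv); return c+d*(z-c[2])/d[2]
def tri(s1,a,s2,b):
    c1,d1=ray(s1,a);c2,d2=ray(s2,b)
    t=np.linalg.lstsq(np.c_[d1,-d2],c2-c1,rcond=None)[0]
    p,q=c1+t[0]*d1,c2+t[1]*d2
    return (p+q)/2,np.linalg.norm(p-q)
E
python3 - <<'E'
from h import *
np.set_printoptions(precision=4,suppress=True)
st=manip.sense();print({k:np.round(v,4) for k,v in st.items()},manip.hold_point_z)
for n in('side','top','wrist'):
    s=snap(n,n+'0.png');print(n,s['vfov'],s['cx'],s['cy'],s['k1'],ray(s,(320,200)))
E
```

```text
{'t': np.float64(0.0), 'q': array([ 0.9725,  0.5285,  1.4339, -0.    ,  1.1814, -0.1785]), 'qd': array([-0.0005, -0.0023, -0.0001, -0.0003,  0.0016,  0.0002]), 'tau': array([ -0.0002, -44.2358, -17.8025,  -0.0002,   0.0086,   0.    ]), 'tcp_pos': array([0.2543, 0.5701, 0.199 ]), 'tool_rot': array([ 0.6923, -0.1476,  0.147 , -0.6909]), 'force': array([ 0.1163, -0.5057, -0.1325]), 'ft_torque': array([0.0077, 0.0006, 0.0246]), 'finger_gap': np.float64(0.9977)} 0.0187
side 56.87651148329829 317.86454508092555 197.46565526795607 -0.07909954828034364 (array([ 0.1652, -0.5011,  0.5981]), array([ 0.3636,  0.6984, -0.6165]))
top 44.70161758229449 319.61115515711657 203.3628606347154 0.035931587160631405 (array([0.3196, 0.125 , 1.2182]), array([ 0.1154, -0.0071, -0.9933]))
wrist 67.88043053299785 314.4673118957022 198.14532588592803 -0.05205268631154786 (array([0.1871, 0.5999, 0.373 ]), array([ 0.2744, -0.1046, -0.9561]))
```

View pics/top0.png

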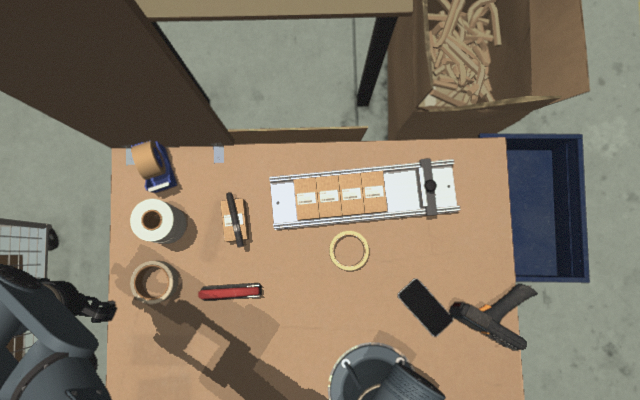

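View pics/side0.png

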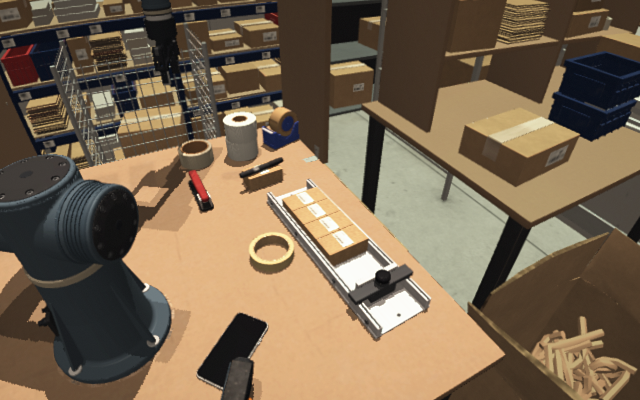

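The top view shows the row at about (295..386, 173..218), the stop's bar at (428,187), and the spare carton with the marker at (235,220). The side view shows the same. I'll zoom in on both for exact pixels.

```bash
python3 - <<'E'
import cv2
a=cv2.imread('pics/top0.png')[150:250,210:470];cv2.imwrite('pics/topc.png',cv2.resize(a,None,fx=3,fy=3,interpolation=cv2.INTER_CUBIC))
a=cv2.imread('pics/side0.png')[150:340,230:440];cv2.imwrite('pics/sidec.png',cv2.resize(a,None,fx=3,fy=3,interpolation=cv2.INTER_CUBIC))
E
```

```text
(no output)
```

View pics/topc.png

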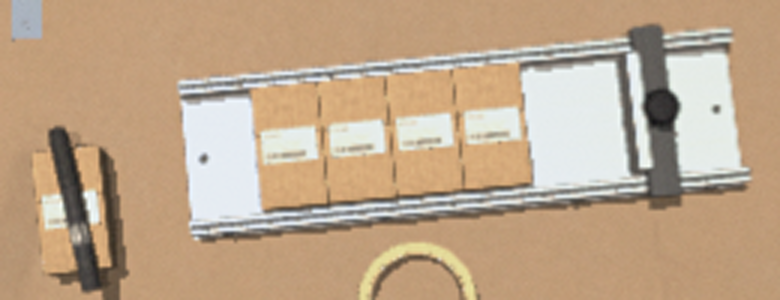

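View pics/sidec.png

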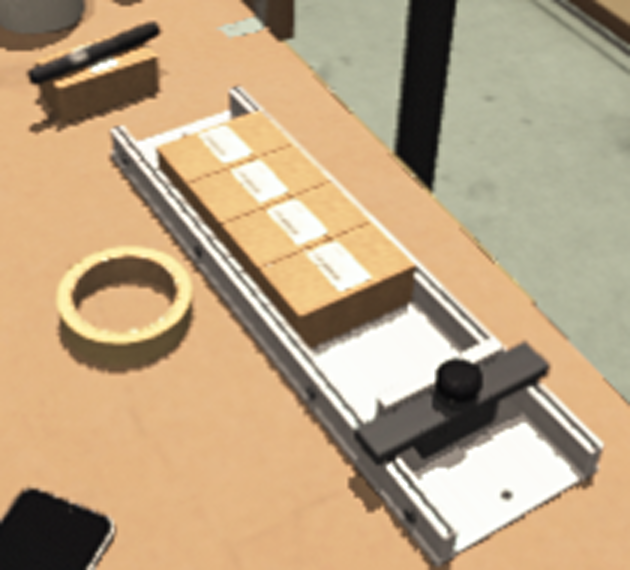

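The top crop shows the row's top corners at crop (252,88), (262,210), (520,64) and (533,186), the stop plate's face near x≈630 and the bar at 645-665. The side crop shows the same corners at (262,112), (160,145), (415,268) and (302,320). Next I triangulate these.

```bash
python3 - <<'E'
from h import *
np.set_printoptions(precision=4,suppress=True)
T=snap('top');S=snap('side')
t=lambda p:(np.array(p)-1)/3+[210,150]
s=lambda p:(np.array(p)-1)/3+[230,150]
P={}
for n,a,b in [('4far',(252,88),(262,112)),('4near',(262,210),(160,145)),('1far',(520,64),(415,268)),('1near',(533,186),(302,320)),
  ('knob',(661,104),(459,372)),('railLfar',(180,82),(240,90)),('railLnear',(192,236),(116,130)),('railRfar',(731,32),(597,448)),('railRnear',(749,178),(443,545)),('bar far',(643,30),(530,350))]:
    P[n],e=tri(T,t(a),S,s(b));print(n,P[n],'miss',round(e,4), 'top@z', onz(T,t(a),.046 if n[0] in'14' else .03)[:2])
a=(P['4far']+P['4near'])/2;b=(P['1far']+P['1near'])/2
d=(b-a);print('row len',np.linalg.norm(d),'heading deg',np.degrees(np.arctan2(d[1],d[0])),'width',np.linalg.norm(P['4far']-P['4near']))
print('mid free face',a,'mid front',b)
u=d[:2]/np.linalg.norm(d[:2])
for z in(.006,.052):
  for c in ((622,115),(628,115),(633,115),(643,115)):
    p=onz(T,t(c),z);print(z,c,p[:2],'gap',(p[:2]-b[:2])@u)
for c in ((45,150),(107,145),(48,275),(112,265)): print('spare',onz(T,t(c),.04))
for c in ((60,130),(90,288)): print('marker',onz(T,t(c),.055))
st=manip.sense()
from scipy.spatial.transform import Rotation as R
print(R.from_quat(st['tool_rot']).as_matrix())
print('rail heading', np.degrees(np.arctan2(*(P['railRfar']-P['railLfar'])[[1,0]])), np.degrees(np.arctan2(*(P['railRnear']-P['railLnear'])[[1,0]])))
E
```

```text
4far [0.5099 0.1793 0.0428] miss 0.001 top@z [0.5089 0.1793]
4near [0.4116 0.1727 0.0455] miss 0.0045 top@z [0.4094 0.1733]
1far [ 0.5234 -0.0395  0.0427] miss 0.0003 top@z [ 0.523  -0.0391]
1near [ 0.4251 -0.0468  0.0422] miss 0.0035 top@z [ 0.4231 -0.0455]
knob [ 0.4844 -0.1477  0.0628] miss 0.0008 top@z [ 0.4895 -0.1557]
railLfar [0.5187 0.2397 0.0253] miss 0.0001 top@z [0.518  0.2392]
railLnear [0.3936 0.2309 0.0276] miss 0.0053 top@z [0.3909 0.2314]
railRfar [ 0.5477 -0.2164  0.028 ] miss 0.0014 top@z [ 0.5479 -0.2162]
railRnear [ 0.4263 -0.2261  0.0214] miss 0.0024 top@z [ 0.4266 -0.2242]
bar far [ 0.5488 -0.1408  0.0436] miss 0.0003 top@z [ 0.5516 -0.1439]
row len 0.21953665015321025 heading deg -86.45591140689196 width 0.09856093894920527
mid free face [0.4607 0.176  0.0442] mid front [ 0.4743 -0.0431  0.0424]
0.006 (622, 115) [ 0.4845 -0.1283] gap 0.08563300476134912
0.006 (628, 115) [ 0.4843 -0.1333] gap 0.09062956453348692
0.006 (633, 115) [ 0.4842 -0.1375] gap 0.09479278156540864
0.006 (643, 115) [ 0.484  -0.1458] gap 0.10311758348101507
0.052 (622, 115) [ 0.4782 -0.1187] gap 0.07565394379870452
0.052 (628, 115) [ 0.4781 -0.1235] gap 0.08046090027567196
0.052 (633, 115) [ 0.478  -0.1275] gap 0.08446613667616729
0.052 (643, 115) [ 0.4778 -0.1356] gap 0.09247503926367168
spare [0.4632 0.3484 0.04  ]
spare [0.466  0.2982 0.04  ]
spare [0.362  0.3465 0.04  ]
spare [0.3686 0.2951 0.04  ]
marker [0.4772 0.3335 0.055 ]
marker [0.3503 0.3105 0.055 ]
[[ 0.9132 -0.0006  0.4076]
 [-0.4076 -0.0009  0.9132]
 [-0.0002 -1.     -0.0011]]
rail heading -86.36290059990058 -85.90450468455322
```

The measurements agree with the text: row length 219.5 mm, width 98.6 mm, tops at 43-45 mm, and row and rail heading about -86.2°. The free face is centred at (0.460, 0.176) and the gap to the stop is about 80 mm. I'll move above the clear bed behind carton 4 with the jaws across the rail, so that tool x is the push direction.

```bash
python3 -m jog '[[[1.5,0,-1.1],0.06],[[4,0,-3],0.14],[[7,0,-5.2],0.24],[[10,0,-7.4],0.34],[[13,0,-9.6],0.44],[[16,0,-11.8],0.54],[[19,0,-14],0.64],[[22,0,-16.2],0.74],[[25,0,-18.4],0.84],[[28,0,-20.6],0.94],[[31,0,-22.8],1.03],[[32.5,0,-23.9],1.07],[[33.05,0,-24.24],1.087],[[33.05,0,-24.24],1.087],[[33.05,0,-24.24],1.087],[[33.05,0,-24.24],1.087],[[33.05,0,-24.24],1.087]]' 5
python3 - <<'E'
from h import *
from scipy.spatial.transform import Rotation as R
snap('wrist','wrist1.png');st=manip.sense();print(st['tcp_pos'],R.from_quat(st['tool_rot']).as_matrix().round(3),st['force'],st['t'],st['q'])
E
```

```text
t: 1.67
tcp_pos: [0.4567, 0.216, 0.2]
tool_rot: [0.516, -0.483, 0.483, -0.516]
force: [-0.5, -0.8, 0.5]
finger_gap: 0.581
[0.45682373 0.21589801 0.19997187] [[ 0.067 -0.     0.998]
 [-0.998  0.     0.067]
 [-0.    -1.    -0.   ]] [-0.48499959 -0.81501704 -0.00966831] 1.7167 [2.19852523e-01 3.67388798e-01 1.72816407e+00 2.62549609e-04
 1.04639470e+00 1.53142454e-01]
```

View pics/wrist1.png

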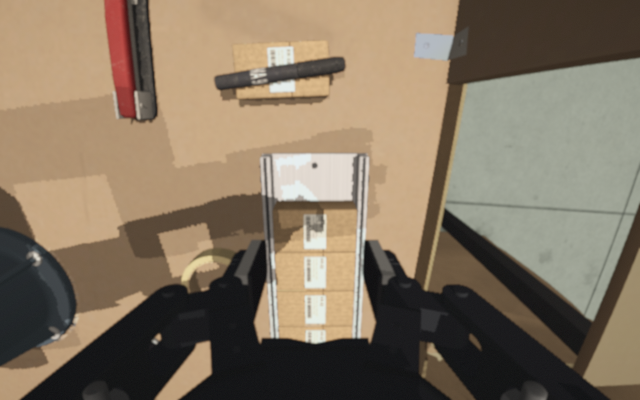

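The wrist view shows the rail square to the hand (bars at columns 267 and 362), carton 4's free edge at about row 204, and the spare carton and marker well clear at rows 40-100. Now I lower into the clear bed, then check from the side.

```bash
python3 - <<'E'
from h import *
w=snap('wrist')
for p in((275,204),(355,204)):print(onz(w,p,.046))
E
python3 -m jog '[[[0,1.5,0],0],[[0,4,0],0],[[0,7,0],0],[[0,10,0],0],[[0,12.5,0],0],[[0,14.5,0],0],[[0,16,0],0],[[0,17.2,0],0],[[0,18,0],0],[[0,18.3,0],0],[[0,18.3,0],0],[[0,18.3,0],0],[[0,18.3,0],0]]'
python3 - <<'E'
from h import *
import cv2
S=snap('side','side2.png')['frame'][100:340,200:480]
cv2.imwrite('pics/side2c.png',cv2.cvtColor(cv2.resize(S,None,fx=2.5,fy=2.5),cv2.COLOR_RGB2BGR));print(manip.sense()['force'],manip.sense()['tcp_pos'])
E
```

```text
[0.41276755 0.18001241 0.046     ]
[0.50533882 0.18631839 0.046     ]
t: 2.85
tcp_pos: [0.4583, 0.215, 0.0178]
tool_rot: [-0.515, 0.483, -0.484, 0.516]
force: [-0.2, 0.5, -0.5]
finger_gap: 0.588
[-1.0035189   0.09506756 -0.61318884] [0.45835112 0.21492719 0.01784339]
```

View pics/side2c.png

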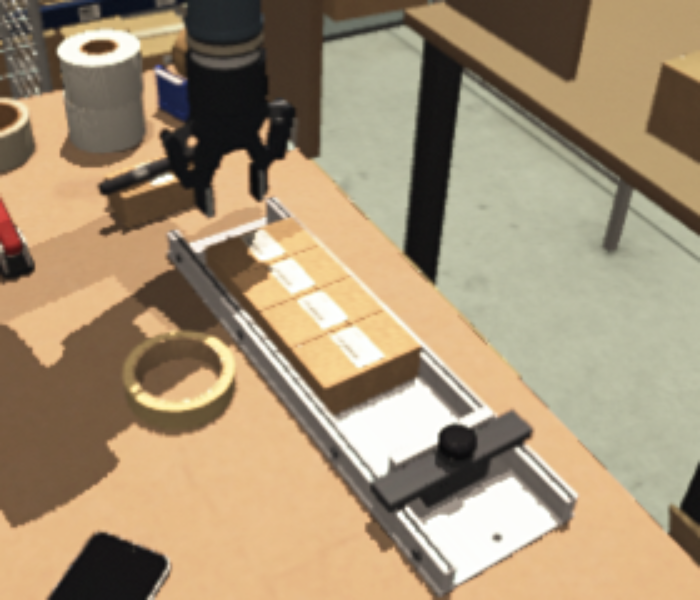

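The side view seems to show the fingertips at crop (205,212) and (258,198), higher than I expect. I'll check by projecting the TCP.

```bash
python3 - <<'E'
from h import *
from scipy.spatial.transform import Rotation as R
S=snap('side');st=manip.sense();M=R.from_quat(st['tool_rot']).as_matrix();print(st['tcp_pos'],st['t'])
f=200/np.tan(np.radians(S['vfov'])/2)
for back in(0,.006,.03):
  for g in(-.025,.025):
    p=st['tcp_pos']+M@[0,-back,g]
    c=cv2.Rodrigues(np.array(S['rvec']))[0]@p+np.ravel(S['tvec']);d=c[:2]/c[2];d=d*(1+S['k1']*d@d)
    print(back,g,((d*f+[S['cx'],S['cy']])-[200,100])*2.5)
F=cv2.cvtColor(S['frame'],cv2.COLOR_RGB2BGR)
cv2.imwrite('pics/side3c.png',cv2.resize(F[140:240,240:380],None,fx=5,fy=5,interpolation=cv2.INTER_CUBIC))
E
```

```text
[0.45829101 0.21484621 0.01780218] 2.95
0 -0.025 [211.15455035 239.26914586]
0 0.025 [253.63006779 224.78066971]
0.006 -0.025 [210.8567711  234.64901005]
0.006 0.025 [253.49899463 220.20004807]
0.03 -0.025 [209.64587468 215.80827586]
0.03 0.025 [252.96637439 201.52940764]
```

View pics/side3c.png

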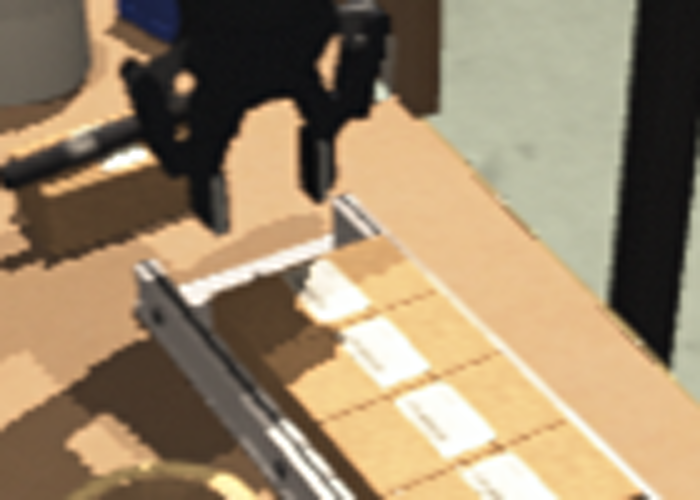

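The tips appear about 9 px (roughly 25-30 mm if it is height) above their projected place. I'll resolve this with the wrist and top views in one picture.

```bash
python3 - <<'E'
from h import *
w=snap('wrist')['frame'];t=snap('top')['frame']
a=cv2.resize(t[140:250,200:330],(472,400),interpolation=cv2.INTER_CUBIC)
cv2.imwrite('pics/mix.png',cv2.cvtColor(np.hstack([w[100:400,150:480],cv2.resize(a,(354,300))]),cv2.COLOR_RGB2BGR))
E
```

```text
(no output)
```

View pics/mix.png

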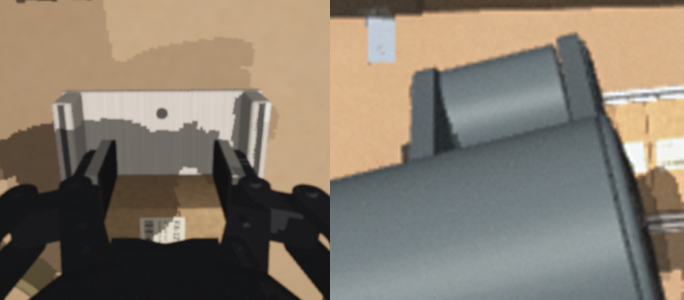

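```bash
python3 - <<'E'
from h import *
np.set_printoptions(precision=4,suppress=True)
w=snap('wrist');s=snap('side')
q=lambda p:np.array(p)/5+[240,140]
print(tri(w,(260,242),s,q((220,232))),tri(w,(368,242),s,q((318,200))))
for z in(.006,.02,.03,.04,.05,.06):print(z,onz(w,(260,242),z)[:2],onz(w,(368,242),z)[:2],onz(s,q((220,232)),z)[:2],onz(s,q((318,200)),z)[:2])
print('carton edge',onz(w,(300,275),.046),'rail end',onz(w,(300,191),.006),manip.sense()['tcp_pos'],ray(w,(320,200)))
E
```

```text
(array([0.4312, 0.2162, 0.046 ]), np.float64(0.006674457850966538)) (array([0.4888, 0.2196, 0.0448]), np.float64(0.005304936094946674))
0.006 [0.4213 0.1981] [0.4951 0.2029] [0.4538 0.2669] [0.5147 0.2707]
0.02 [0.4237 0.2048] [0.4918 0.2092] [0.447  0.2488] [0.5064 0.2525]
0.03 [0.4254 0.2096] [0.4896 0.2138] [0.4421 0.2358] [0.5005 0.2394]
0.04 [0.4271 0.2144] [0.4873 0.2183] [0.4373 0.2228] [0.4946 0.2264]
0.05 [0.4287 0.2193] [0.485  0.2229] [0.4324 0.2099] [0.4887 0.2133]
0.06 [0.4304 0.2241] [0.4827 0.2275] [0.4275 0.1969] [0.4828 0.2003]
carton edge [0.4505 0.1987 0.046 ] rail end [0.4468 0.236  0.006 ] [0.458  0.2147 0.0174] (array([0.4525, 0.2873, 0.1915]), array([ 0.0392, -0.2918, -0.9559]))
```

Two views put the finger ends at z≈0.045-0.05 while the TCP reads 0.0175. The partly open fingers swing back, but the difference is larger than that explains. At this height the tips would barely catch the carton (top at 0.046), so I lower in steps and watch the force.

```bash
python3 -m jog '[[[0,0.3,0],0],[[0,0.6,0],0],[[0,0.9,0],0],[[0,1,0],0],[[0,1,0],0],[[0,1,0],0]]'
python3 - <<'E'
from h import *
s=snap('side');w=snap('wrist')
a=cv2.resize(s['frame'][140:240,250:340],(360,400),interpolation=cv2.INTER_CUBIC)
b=cv2.resize(w['frame'][180:300,230:400],(425,300),interpolation=cv2.INTER_CUBIC);b=np.vstack([b,np.zeros((100,425,3),np.uint8)])
cv2.imwrite('pics/mix2.png',cv2.cvtColor(np.hstack([a,b]),cv2.COLOR_RGB2BGR))
E
```

```text
t: 3.65
tcp_pos: [0.4575, 0.2146, 0.0068]
tool_rot: [0.516, -0.484, 0.484, -0.516]
force: [-0.3, -0.0, 1.1]
finger_gap: 0.584
```

View pics/mix2.png

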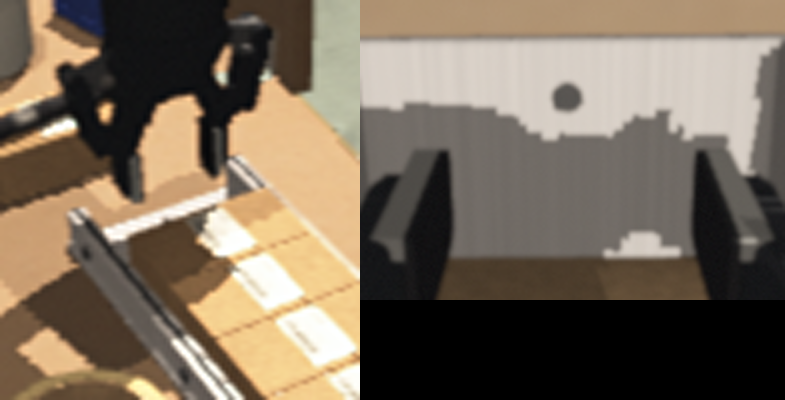

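The tips dropped with the move but still end well above the bed, at about z≈0.04 by the wrist ray and by the finger separation. The side view agrees, with tips at crop (137,202) and (215,177). I continue down in small steps under force check.

```bash
python3 -m jog '[[[0,0.2,0],0],[[0,0.4,0],0],[[0,0.6,0],0],[[0,0.6,0],0],[[0,0.6,0],0]]'; python3 -c "
from h import *
print(manip.sense()['force'],manip.sense()['tcp_pos'])"
```

```text
t: 4.17
tcp_pos: [0.4575, 0.2146, 0.0008]
tool_rot: [0.516, -0.484, 0.484, -0.516]
force: [-0.0, 0.5, -0.0]
finger_gap: 0.584
[-0.03498301  0.47419153 -0.01328692] [0.45752102 0.21464474 0.00080077]
```

```bash
python3 -m jog '[[[0,0.1,0],0],[[0,0.2,0],0],[[0,0.3,0],0],[[0,0.4,0],0],[[0,0.4,0],0],[[0,0.4,0],0]]'; python3 - <<'E'
from h import *
for _ in range(2):
  snap('side');print(manip.sense()['force'],manip.sense()['tcp_pos'])
s=snap('side');w=snap('wrist')
# dark finger mask: lowest dark pixel in side tip regions
for n,im,(r0,r1,c0,c1) in(('side',s,(160,215,275,312)),):
  g=im['frame'][r0:r1,c0:c1].max(2)
  for c in range(0,c1-c0,2):
    d=np.where(g[:,c]<70)[0];print(c+c0,(d.max()+r0) if len(d) else None,end='; ')
E
```

```text
t: 4.67
tcp_pos: [0.4576, 0.2146, -0.0031]
tool_rot: [0.516, -0.484, 0.484, -0.516]
force: [0.3, -0.6, -0.0]
finger_gap: 0.587
[-0.16152682 -0.78085646  0.55850326] [ 0.45766394  0.21466212 -0.00302697]
[-0.95816483 -0.37727807 -0.20313861] [ 0.45771311  0.21467722 -0.00297511]
275 200; 277 203; 279 205; 281 208; 283 210; 285 213; 287 214; 289 168; 291 168; 293 166; 295 166; 297 166; 299 166; 301 184; 303 186; 305 183; 307 172; 309 170; 311 170;
```

There is still no contact, and by the side view the tips are now at about z≈0.03. I lower another 8 mm, then approach the free face and feel for contact.

```bash
python3 -m jog '[[[0,0.2,0],0],[[0,0.4,0],0],[[0,0.6,0],0],[[0,0.8,0],0],[[0,0.8,0],0],[[0,0.8,0],0]]'; python3 -m jog '[[[0.3,0,0],0],[[0.7,0,0],0],[[1.1,0,0],0],[[1.5,0,0],0],[[1.8,0,0],0],[[2,0,0],0],[[2.2,0,0],0],[[2.2,0,0],0]]'; python3 -m jog '[[[0.2,0,0],0],[[0.4,0,0],0],[[0.6,0,0],0],[[0.8,0,0],0],[[1,0,0],0],[[1.2,0,0],0],[[1.4,0,0],0],[[1.4,0,0],0]]';python3 - <<'E'
from h import *
s=snap('side');w=snap('wrist');print(manip.sense()['force'],manip.sense()['tcp_pos'])
a=cv2.resize(s['frame'][140:290,260:400],(448,480),interpolation=cv2.INTER_CUBIC)
b=w['frame'][100:400,180:450];b=np.vstack([b,np.zeros((180,270,3),np.uint8)])
cv2.imwrite('pics/mix3.png',cv2.cvtColor(np.hstack([a,b]),cv2.COLOR_RGB2BGR))
E
```

```text
t: 5.37
tcp_pos: [0.4575, 0.2146, -0.0112]
tool_rot: [0.516, -0.484, 0.484, -0.516]
force: [-0.7, -0.2, -0.7]
finger_gap: 0.587
t: 6.03
tcp_pos: [0.4592, 0.1923, -0.011]
tool_rot: [0.516, -0.484, 0.484, -0.516]
force: [0.2, -0.4, -1.4]
finger_gap: 0.585
t: 6.7
tcp_pos: [0.46, 0.1784, -0.011]
tool_rot: [0.516, -0.484, 0.484, -0.516]
force: [-0.2, 0.6, 1.0]
finger_gap: 0.585
[-0.27615917 -0.25671998  0.29168375] [ 0.45990832  0.17839934 -0.01097957]
```

View pics/mix3.png

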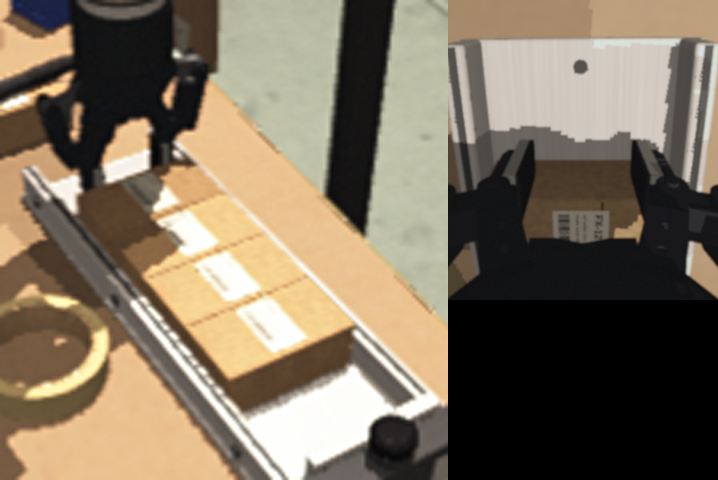

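Fingers are behind the free face and below the carton's top: the side view shows the tips hidden behind carton 4's top edge at crop (92,185). I've now viewed 10 pictures. I'll check by number whether the row has moved.

```bash
cat >> h.py <<'E'
def edges():
    # front edge of carton 1 on the top centre line region: brown -> white transition along row direction, in top view
    T=snap('top');f=200/np.tan(np.radians(T['vfov'])/2);R=cv2.Rodrigues(np.array(T['rvec']))[0]
    out=[]
    for off in(-.03,-.02,.02,.03):
        ys=np.arange(.0,-.20,-.0005);vals=[]
        pts=np.c_[.4603-.0668*(ys-.176)+off,ys,np.full_like(ys,.046)]
        c=pts@R.T+np.ravel(T['tvec']);d=c[:,:2]/c[:,2:];d*=1+T['k1']*(d**2).sum(1,keepdims=True);uv=d*f+[T['cx'],T['cy']]
        h=cv2.remap(T['frame'],uv[None,:,0].astype(np.float32),uv[None,:,1].astype(np.float32),cv2.INTER_LINEAR)[0].astype(int)
        sat=h[:,0]-h[:,2]
        k=np.where(sat<35)[0]; out.append(round(ys[k[0]],4))
        br=h.sum(1); j=[i for i in range(k[0]+4,len(ys)-1) if br[i]<300]; out.append(round(ys[j[0]],4) if j else None)
    return out
E
python3 - <<'E'
from h import *
print('front edge / first dark (stop) per line, z=.046:',edges())
w=snap('wrist');print('face bottom',onz(w,(310,260),.006),onz(w,(340,260),.006))
print(manip.sense()['force'],manip.sense()['t'])
E
```

```text
front edge / first dark (stop) per line, z=.046: [np.float64(-0.0535), None, np.float64(-0.053), np.float64(-0.126), np.float64(-0.0505), np.float64(-0.1495), np.float64(-0.0495), None]
face bottom [0.45746278 0.16587473 0.006     ] [0.47511037 0.16701752 0.006     ]
[ 0.58068667 -0.06327914 -0.2004334 ] 6.9
```

The row has moved 9 mm (front edge -0.0425 → -0.0516) and the finger fronts touch the face at y≈0.167. The dark strip in the top view is the stop's face (rows agree at both the plate's foot and top, gap ≈85 mm), so about 76 mm remain. I push 62 mm, smoothly.

```bash
python3 -m jog '[[[0.2,0,0],0],[[0.5,0,0],0],[[0.9,0,0],0],[[1.3,0,0],0],[[1.7,0,0],0],[[2.1,0,0],0],[[2.5,0,0],0],[[2.9,0,0],0],[[3.3,0,0],0],[[3.7,0,0],0],[[4.1,0,0],0],[[4.5,0,0],0],[[4.9,0,0],0],[[5.3,0,0],0],[[5.6,0,0],0],[[5.8,0,0],0],[[6,0,0],0],[[6.1,0,0],0],[[6.2,0,0],0],[[6.2,0,0],0]]';python3 - <<'E'
from h import *
print(edges());s=snap('side');t=snap('top');print(manip.sense()['force'],manip.sense()['tcp_pos'])
a=cv2.resize(s['frame'][160:320,270:430],(480,480),interpolation=cv2.INTER_CUBIC)
b=cv2.resize(t['frame'][145:235,360:440],(320,360),interpolation=cv2.INTER_CUBIC);b=np.vstack([b,np.zeros((120,320,3),np.uint8)])
cv2.imwrite('pics/mix4.png',cv2.cvtColor(np.hstack([a,b]),cv2.COLOR_RGB2BGR))
E
```

```text
t: 8.57
tcp_pos: [0.464, 0.1167, -0.011]
tool_rot: [0.516, -0.484, 0.484, -0.516]
force: [-0.6, 0.8, -0.5]
finger_gap: 0.586
[np.float64(0.0), np.float64(-0.0405), np.float64(0.0), np.float64(-0.041), np.float64(0.0), np.float64(-0.0425), np.float64(0.0), np.float64(-0.0425)]
[ 0.47860417 -0.20843047  0.37883829] [ 0.46410075  0.11669201 -0.01095359]
```

View pics/mix4.png

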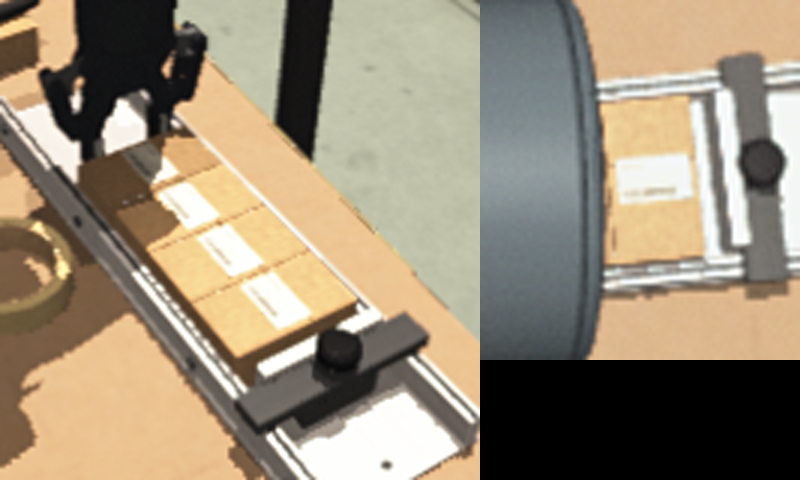

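The row is closed and straight, with a strip of about 14 mm left before the stop's face (right panel: carton edge at 699, face strip at ~708-728). I continue slowly, then in 2 mm calls watching the force.

```bash
python3 -m jog '[[[0.15,0,0],0],[[0.3,0,0],0],[[0.45,0,0],0],[[0.6,0,0],0],[[0.75,0,0],0],[[0.9,0,0],0],[[0.9,0,0],0]]'|grep -E 'tcp|force'; for i in 1 2; do python3 -m jog '[[[0.05,0,0],0],[[0.1,0,0],0],[[0.15,0,0],0],[[0.15,0,0],0]]'|grep -E 'tcp|force'; done; python3 - <<'E'
from h import *
for n in range(3):
  snap('top');st=manip.sense();print(st['force'],st['tcp_pos'],st['tau'][:1])
E
```

```text
tcp_pos: [0.4647, 0.1075, -0.011]
force: [-0.1, 0.6, 0.1]
tcp_pos: [0.4647, 0.1063, -0.011]
force: [0.9, 2.3, -0.1]
tcp_pos: [0.4648, 0.1048, -0.011]
force: [1.1, 2.2, -0.4]
[0.0967511  2.33633236 0.02028648] [ 0.46478764  0.10483815 -0.01097388] [-1.13200597]
[0.1358886  2.56160169 0.66030328] [ 0.46480097  0.10484638 -0.01097298] [-1.08606387]
[0.03505122 1.43935065 0.94952497] [ 0.464762    0.10483116 -0.01096638] [-1.0460918]
```

```bash
for i in 1 2 3; do python3 -m jog '[[[0.05,0,0],0],[[0.1,0,0],0],[[0.1,0,0],0]]'|grep -E 'tcp|force'|tr '\n' ' '; python3 -c "
from h import *
f=[]
for n in range(3):
  snap('top');f.append(manip.sense()['force'][1])
print('Fy',np.mean(f))"; done
```

```text
tcp_pos: [0.4648, 0.1038, -0.011] force: [0.5, 3.3, 1.6] Fy 2.5531958388298777
tcp_pos: [0.4649, 0.1029, -0.011] force: [0.2, 2.2, 1.3] Fy 2.204617910127097
tcp_pos: [0.4648, 0.1025, -0.0109] force: [-0.3, 5.9, 1.5] Fy 6.3214981966819055
```

Force rose to 6 N, and travel was 14 mm as predicted. One more 0.7 mm step to confirm the stop.

```bash
python3 -m jog '[[[0.04,0,0],0],[[0.07,0,0],0],[[0.07,0,0],0]]'|grep -E 'tcp|force'|tr '\n' ' '; python3 - <<'E'
from h import *
f=[]
for n in range(3):
  snap('top');f.append(manip.sense()['force'][1])
print('Fy',np.mean(f))
s=snap('side');t=snap('top')
a=cv2.resize(s['frame'][160:320,270:430],(480,480),interpolation=cv2.INTER_CUBIC)
b=cv2.resize(t['frame'][145:235,360:440],(320,360),interpolation=cv2.INTER_CUBIC);b=np.vstack([b,np.zeros((120,320,3),np.uint8)])
cv2.imwrite('pics/mix5.png',cv2.cvtColor(np.hstack([a,b]),cv2.COLOR_RGB2BGR))
# knob centre in top view, now vs start
for im in(cv2.cvtColor(cv2.imread('pics/top0.png'),4),t['frame']):
  m=(im[176:196,420:440].max(2)<45);y,x=np.nonzero(m);print('knob',x.mean()+420,y.mean()+176,m.sum())
E
```

```text
tcp_pos: [0.4646, 0.1024, -0.011] force: [0.2, 10.1, 1.2] Fy 9.88928534049812
knob 429.42857142857144 187.25 28
knob 429.3076923076923 189.92307692307693 13
```

The force rises with no motion: the row is solid against the stop at 10 N, well under 30. I back off straight and then raise the hand clear.

```bash
python3 -m jog '[[[-0.1,0,0],0],[[-0.3,0,0],0],[[-0.6,0,0],0],[[-1,0,0],0],[[-1.5,0,0],0],[[-2,0,0],0],[[-2.5,0,0],0],[[-3,0,0],0],[[-3.5,0,0],0],[[-3.5,0,0],0],[[-3.5,-1,0],0],[[-3.5,-3,0],0],[[-3.5,-6,0],0],[[-3.5,-9,0],0],[[-3.5,-12,0],0],[[-3.5,-15,0],0],[[-3.5,-18,0],0],[[-3.5,-20,0],0],[[-3.5,-20,0],0],[[-3.5,-20,0],0]]'
python3 -m jog '[[[-2,0,-2],0],[[-5,0,-4],0],[[-8,0,-6],0],[[-11,0,-8],0],[[-14,-1,-8],0],[[-17,-2,-8],0],[[-20,-2,-8],0],[[-22,-2,-8],0],[[-22,-2,-8],0],[[-22,-2,-8],0],[[-22,-2,-8],0]]'
python3 - <<'E'
from h import *
s=snap('side');t=snap('top')
a=cv2.resize(s['frame'][150:330,230:430],(400,360),interpolation=cv2.INTER_CUBIC)
b=cv2.resize(t['frame'][150:250,210:470],(780,300),interpolation=cv2.INTER_CUBIC)
c=np.zeros((600,780,3),np.uint8);c[:300]=b;c[300:,:333]=cv2.resize(a,(333,300))
cv2.imwrite('pics/fin.png',cv2.cvtColor(c,cv2.COLOR_RGB2BGR))
for im in(cv2.cvtColor(cv2.imread('pics/top0.png'),4),t['frame']):
  for n,(r0,r1,c0,c1) in(('bar',(158,218,418,442)),('marker',(190,250,222,246))):
    m=(im[r0:r1,c0:c1].max(2)<75);y,x=np.nonzero(m);print(n,(x.mean()+c0).round(2),(y.mean()+r0).round(2),m.sum())
E
```

```text
t: 13.48
tcp_pos: [0.4633, 0.136, 0.1907]
tool_rot: [-0.515, 0.483, -0.485, 0.517]
force: [-0.6, -0.2, -1.0]
finger_gap: 0.585
t: 14.4
tcp_pos: [0.3677, 0.3492, 0.2077]
tool_rot: [0.517, -0.484, 0.484, -0.514]
force: [-0.6, -0.2, 0.0]
finger_gap: 0.584
bar 429.62 186.74 132
marker 235.37 216.53 249
bar 429.75 186.69 123
marker 235.35 218.8 274
```

View pics/fin.png

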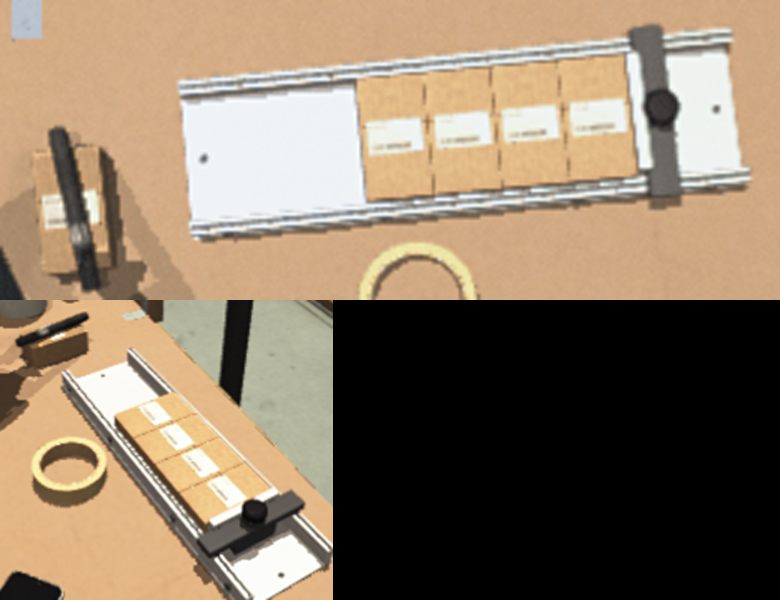

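The final view shows the four cartons closed up from crop x 358 to 632, with the front one against the stop's plate. The stop's bar is at 655 as before, and the spare carton and marker are in place. The hand is clear at z = 0.21.

```bash
python3 -c "
from station import workorder
print(workorder.sign_off())"
```

```text
the job is handed in; nothing more can be done
None
```

I pushed the row of four cartons along the rail with both fingertips on carton 4 until the front carton met the stop. Then I backed off, raised the hand clear and handed the job in at about 14.5 s. The hand-in gave no verdict.

**Last checks**
- **Contact with the stop:** the push force rose to about 10 N with no further motion, well under the 30 N at which the stop slips.
- **Row:** the final top and side pictures show all four cartons closed up, flat and against the plate.
- **Stop:** its bar moved 0.13 px in the top view, about 0.3 mm.
- **Spare carton and marker:** both look unmoved in the picture. The marker's mask shifted 2.3 px down the picture (about 5–6 mm), which I put down to the hand's shadow falling there. The hand never came near either of them.

**Disagreements**
- **Tip height:** two camera views put the finger ends some 27–40 mm behind the reported TCP at this opening, not at it as described. I lowered in force-checked steps to a TCP of −11 mm, so the tips pushed at about mid-height on the carton. There was no bed contact.
- **Edge finder:** my automatic edge check on the top view stopped working once the arm covered part of the row. I judged the last approach by the pictures, the distance travelled (14 mm predicted, 14 mm moved) and the force.

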